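# Screw the crooked lunch-jar cap home

### The job

The red cap of the lunch jar in the clamp sits on top of its thread instead of in it. Without taking the cap off, turn it backward (counterclockwise from above) until it drops into the thread start, then screw it forward (clockwise) until it is fully home, down on the rim with its white line at the jar's white line, and let go. Do not disturb the blue-capped jar.

Things in the scene. Friction and masses are not known exactly. Their poses are not given: they have to be found in the camera images.
- jar: Dark steel lunch jar, 90 mm wide, in a grey clamp (130 x 110 mm) fixed to the table: it cannot move or turn. Origin: on its axis, at table height; z up. Flat shoulder 90 mm up; a coarse thread above it, hidden by the cap. White line on shoulder and side, toward the jar's +x: closed. It and the blue jar may swap places. A plate, a fork and a mug, under 90 mm tall, stand beyond.
- cap: Red cap, 0.12 kg, loose on the jar (2 mm play). Origin: on its axis at the skirt's lower edge; z up. Skirt 66 mm wide, 0 to 29 mm up; on it a round grip 48 mm wide, 29 to 63 mm up: grasp that from above at any yaw, tips just clear of the skirt. White line toward the cap's +x. Start: level on top of the thread, origin 105 mm above the jar's, its line 5 to 28 deg counterclockwise of the jar's.
- thread_start (a point): Yellow dot on the jar's shoulder, 39 mm from the axis, 70 deg counterclockwise from the jar's line seen from above. With the cap's line over it (15 deg either way; a stop just beyond) the cap can drop 10 mm, origin 95 mm above the jar's; a gripper holding it must go down too. At that height it then turns clockwise, easily (under 0.3 N m), to a stop where the white lines meet.
- blue_jar: Bystander: a like jar with a blue cap, properly closed, 90 mm in diameter and 158 mm tall, 0.6 kg, standing loose on the table. Origin: centre of its underside; z up. Leave it alone.

How it is judged:
By the outcome, as a careful person would: the job done as asked, in the order asked, and still so for the second after the job is handed in, with the robot touching nothing.
It also fails if it takes over 35 s, if anything falls off the work surface, if the arm or the gripper's body presses on something with over 40 N, if the wrist force passes 120 N, or if a joint passes its speed limit or range.

### The arm

A 6-joint arm with a two-finger parallel gripper is mounted at the origin on the work surface. World frame = base frame: x ahead of the robot, y to its left, z up, the work surface at z = 0. Lengths are in m, angles in rad, forces in N, time in s.
With the tool pointing down it reaches from about 0.35 to 0.775 m from the base axis. Payload 7.3 kg.
Tool frame: the origin (TCP) lies between the finger pads; the fingertips stand 19 mm ahead of it and the grasp point (between the pads) is the TCP; z points along the fingers, y is the line along which they close (so a half turn about z gives the same grasp; the last joint's range is limited). The gripper opens to 92 mm and grips with 3 to 60 N. Pads are 19 mm wide; open, the fingers measure 130 mm over their backs; the gripper's body (75 mm by 190 mm) begins 47 mm behind the grasp point.
Start: joints at [-1.308, 0.342, 1.524, -0, 1.275, -0.146], TCP at [0.209, -0.482, 0.246] pointing down, gripper open.
Joint ranges: [-2.53, 2.53], [-0.77, 2.02], [0.04, 2.7], [-1, 4.14], [0.28, 2.66], [-3.11, 3.11]. Speed limits (rad/s): [2.57, 2.57, 3.14, 3.14, 3.14, 3.14].

### API

Orientations are given as a unit quaternion [x, y, z, w].
In Python, from station import readout, imaging, sign_off gives the robot as it stands.
- The arm moves only by the tool move_arm, never from a script. Its argument "targets" is a list of rows, each an object with "translation": the shift along the world's x, y, z in mm, a list of three; "turn": the turn, a rotation vector about the world's x, y, z in rad, a list of three; "claw": the closure in counts, from 0 (fully open) to 255 (shut). In form: [{"translation": [dx, dy, dz], "turn": [ax, ay, az], "claw": claw}, ...]. A call has 1 to 5 rows; each row shifts and turns the commanded pose from where the row before left it; what a row does not reach is not made up. A row lasts 1/10 s, in which the tool goes at most 50 mm and 8.59 degrees, less where a joint would pass 70% of its speed; a pose out of reach is approached as far as the arm can. A call with a gripper value outside its range is refused whole. The fingers move at their own pace and stop on an object; "newtons" is the grip in N (left out, the last holds). Time passes only in rows, so rows that do not move let the fingers close. It gives the time, the measured TCP pose, the force, the opening and the grip force at its end, in the units of the state.
- readout.observe(): the state, without advancing time (a new reading comes with each control period).
- imaging.get_image(name): name is "side" or "top" or "wrist"; returns a dict with "color" (384x512x3 uint8, red, green, blue), "fovy" (degrees; the focal length in pixels is half the picture's height over the tangent of half this angle, whatever the lens; pixels are square), "cx", "cy" (the principal point, pixels), "camera_from_world" (4x4, takes a point from world to camera coordinates). Camera axes: x right, y down, z forward; pixel columns grow to the right and rows downward; lengths in m; the calibration is good to about 2 mm. A picture is of the moment at which its call begins. There is no depth.
- sign_off(): hands the job in; it is judged then, once.
The state is a dict: "time": time; "q": joint angles; "qd": joint speeds; "joint_efforts": joint torques, N m; "ee_pos": TCP position; "orientation": TCP orientation; "force": force on the tool from outside, world axes, zero at the start; "ft_torque": the same for the moment, N m; "gripper_width": finger opening in m; "grip_force": force on a finger pad.
Only numpy, scipy, OpenCV 4.12 (cv2) and the standard library are available. Lean on these libraries where they do the work, as an engineer would, in place of code of your own. Each camera call takes 0.05 s, during which the arm holds its last target. There are 200 camera calls.

## Working session

There is one attempt and no reset: what is moved stays moved. The work goes in short steps, Python scripts to look and compute and a tool call to move; the robot and the scene stay as the last step left them, time stands still between calls to the robot, and variables do not carry over. Pictures are saved under pics/ and viewed, at most 10 in all, crops included, and the job is handed in when it is done.

Besides the shell and the picture viewer there is one more tool, called by a JSON object that holds its "name" and its "arguments", one argument or row to a line. move_arm: Moves the arm, as the interface text tells. Its arguments: {"type":"object","properties":{"targets":{"type":"array","items":{"type":"object","properties":{"translation":{"type":"array","items":{"type":"number"}},"turn":{"type":"array","items":{"type":"number"}},"claw":{"type":"number"}}}},"newtons":{"type":"number"}},"required":["targets"]}

```bash
mkdir -p pics; python3 - <<'E'
from station import readout, imaging
import cv2, numpy as np, pickle
s=readout.observe(); print(s)
ims={n:imaging.get_image(n) for n in("side","top")}
pickle.dump(ims,open('ims.pkl','wb'))
cv2.imwrite('pics/a.png',np.vstack([cv2.resize(np.hstack([ims[n]['color'] for n in ims])[:,:,::-1],(800,300))]))
cv2.imwrite('pics/top.png',ims['top']['color'][:,:,::-1])
for n in ims: print(n,ims[n]['fovy'],ims[n]['cx'],ims[n]['cy'],ims[n]['camera_from_world'])
E
```

```text
{'time': 0.0, 'q': array([-1.30800178e+00,  3.42704537e-01,  1.52502535e+00, -1.94413787e-05,
        1.27540109e+00, -1.46030748e-01]), 'qd': array([-0.00130448,  0.00028455,  0.00014434, -0.00101205, -0.00037699,
       -0.00052319]), 'joint_efforts': array([-9.10841391e-04, -4.31241381e+01, -2.44216347e+01,  7.17427838e-02,
        5.60279202e-02, -1.11832051e-04]), 'ee_pos': array([ 0.20860372, -0.48135874,  0.24505147]), 'orientation': array([ 9.79179515e-01,  2.02994791e-01, -5.41614342e-05, -7.67311789e-04]), 'force': array([-0.53898222,  0.34927061, -0.2594891 ]), 'ft_torque': array([0.00046561, 0.00182436, 0.00553377]), 'grip_force': 0.0, 'gripper_width': 0.0916762060868114}
side 53.51025528876064 247.6733015640488 196.54394947203457 [[ 0.86150319 -0.50748983  0.01631955 -0.4552295 ]
 [-0.34478735 -0.60829291 -0.71491357  0.29426581]
 [ 0.37273843  0.61027354 -0.69902236  0.5070728 ]
 [ 0.          0.          0.          1.        ]]
top 52.0566779493123 256.00912784255763 192.7767607360342 [[-6.24175610e-02 -9.98049945e-01  5.96910563e-04  5.73875757e-02]
 [-9.76792159e-01  6.09653064e-02 -2.05329758e-01  5.68083701e-01]
 [ 2.04892963e-01 -1.33992402e-02 -9.78692666e-01  6.78657971e-01]
 [ 0.00000000e+00  0.00000000e+00  0.00000000e+00  1.00000000e+00]]
```

View pics/a.png

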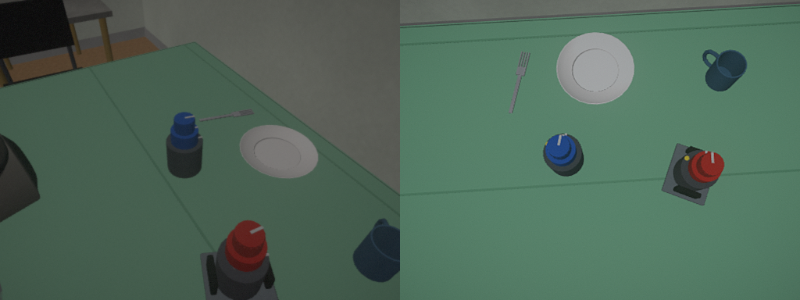

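View pics/top.png

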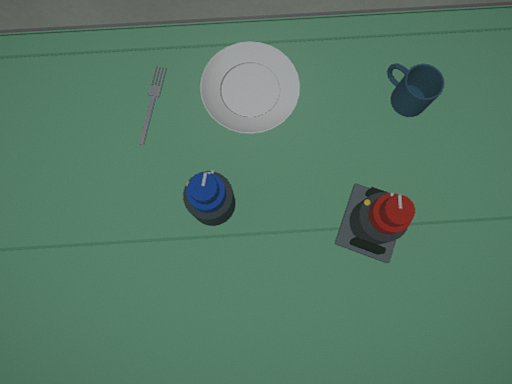

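The top view shows the red-capped jar in the clamp at about (395,213), the yellow dot at (367,202), the cap line at (400,202) and the jar line near (392,195). The blue jar is at (208,195). Next I'll zoom in.

```bash
cat > h.py <<'E'
import numpy as np, cv2
def ray(im,u,v,z):
    f=im['color'].shape[0]/2/np.tan(np.radians(im['fovy'])/2)
    T=im['camera_from_world'];R=T[:3,:3];c=-R.T@T[:3,3]
    d=R.T@np.array([(u-im['cx'])/f,(v-im['cy'])/f,1])
    return (c+d*(z-c[2])/d[2])[:2]
def proj(im,p):
    f=im['color'].shape[0]/2/np.tan(np.radians(im['fovy'])/2)
    T=im['camera_from_world'];q=T[:3,:3]@np.array(p)+T[:3,3]
    return f*q[0]/q[2]+im['cx'],f*q[1]/q[2]+im['cy']
def red(im):
    h=cv2.cvtColor(im['color'],cv2.COLOR_RGB2HSV)
    return (((h[...,0]<10)|(h[...,0]>170))&(h[...,1]>150)&(h[...,2]>60)).astype(np.uint8)
def crop(im,u,v,r,k):
    c=im['color'][v-r:v+r,u-r:u+r,::-1]
    return cv2.resize(np.clip(c.astype(float)*1.5,0,255).astype(np.uint8),None,fx=k,fy=k,interpolation=cv2.INTER_CUBIC)
E
python3 - <<'E'
import pickle; from h import *
ims=pickle.load(open('ims.pkl','rb'));t=ims['top'];s=ims['side']
cv2.imwrite('pics/b.png',np.hstack([crop(t,390,212,40,5),crop(s,312,320,50,4)]))
h=cv2.cvtColor(t['color'],cv2.COLOR_RGB2HSV)
y=np.argwhere((h[...,0]>20)&(h[...,0]<35)&(h[...,1]>120)&(h[...,2]>70)&(np.arange(512)[None]>300))
print('yellow',y.mean(0),len(y)); v,u=y.mean(0); print(ray(t,u,v,.09))
for n,im in ims.items():
    m=red(im); c=max(cv2.findContours(m,0,2)[0],key=cv2.contourArea)
    print(n,cv2.boundingRect(c),cv2.contourArea(c))
w=np.argwhere((h[...,1]<60)&(h[...,2]>120)&(np.arange(512)[None]>340)&(np.arange(384)[:,None]>150)); print(w.tolist())
E
```

```text
yellow [201.83333333 366.6       ] 30
[ 0.53523834 -0.1739285 ]
side (289, 283, 53, 65) 2422.5
top (369, 194, 46, 40) 1248.5
[[192, 391], [193, 391], [193, 392], [193, 393], [194, 390], [194, 391], [194, 392], [194, 393], [194, 400], [195, 391], [195, 392], [195, 398], [195, 399], [195, 400], [196, 398], [196, 399], [196, 400], [196, 401], [197, 398], [197, 399], [197, 400], [197, 401], [198, 398], [198, 399], [198, 400], [198, 401], [199, 398], [199, 399], [199, 400], [199, 401], [200, 398], [200, 399], [200, 400], [200, 401], [201, 398], [201, 399], [201, 400], [201, 401], [202, 398], [202, 399], [202, 400], [202, 401], [203, 398], [203, 399], [203, 400], [203, 401], [204, 398], [204, 399], [204, 400], [204, 401], [205, 399], [205, 400], [205, 401], [206, 399], [206, 400], [206, 401], [207, 399], [207, 400], [207, 401], [208, 400], [208, 401]]
```

View pics/b.png

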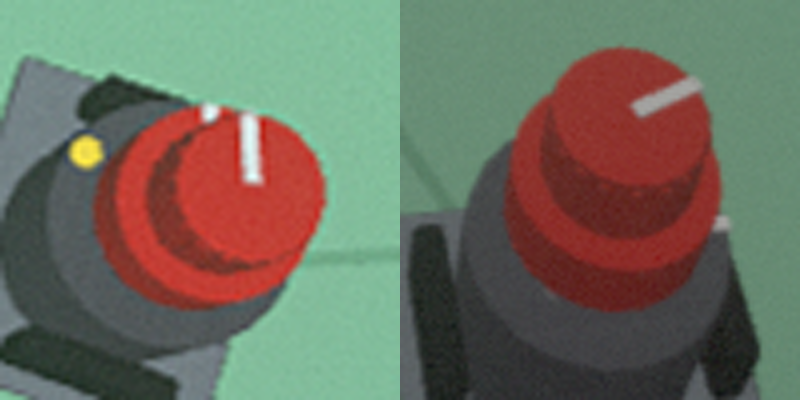

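The crop shows the grip's top disc at top px (400.2,209.6) and side px (319.8,299). Its line points up in the top view. The jar's shoulder line is at top (392,194) and side (342,326).

```bash
python3 - <<'E'
import pickle; from h import *
ims=pickle.load(open('ims.pkl','rb'));t=ims['top'];s=ims['side']
a=ray(t,400.2,209.6,.168); b=ray(s,319.8,299,.168); print('axis',a,b)
# whole shoulder line tip, dot
for c in (a,b,(a+b)/2):
  ang=lambda p:(np.degrees(np.arctan2(*(p-c)[::-1])),np.linalg.norm(p-c))
  print('dot',ang(ray(t,366.6,201.8,.09)),'jarline',ang(ray(t,391.7,193.5,.09)),ang(ray(s,342,325.8,.09)))
  print('capline', ang(ray(t,399.5,196,.168)),ang(ray(s,336,291.5,.168)))
print('capdir',np.degrees(np.arctan2(*(ray(t,399.2,196,.168)-ray(t,400.7,207.5,.168))[::-1])), 'side',np.degrees(np.arctan2(*(ray(s,337,291,.168)-ray(s,321,297.5,.168))[::-1])))
print('blue',ray(t,204,190,.158))
E
```

```text
axis [ 0.5064572  -0.20216218] [ 0.50631369 -0.20195601]
dot (np.float64(44.38260300240384), np.float64(0.04035535515379554)) jarline (np.float64(-24.31129970604993), np.float64(0.04509866693896417)) (np.float64(-22.404397080429987), np.float64(0.04267597768371584))
capline (np.float64(-4.981069329743574), np.float64(0.021907659186692276)) (np.float64(-3.776389428041179), np.float64(0.02342118795188808))
dot (np.float64(44.03052697801097), np.float64(0.040314479934921404)) jarline (np.float64(-24.474157548658585), np.float64(0.045314516270642806)) (np.float64(-22.585963449679543), np.float64(0.042887453904961764))
capline (np.float64(-5.481952139736122), np.float64(0.02206937582361782)) (np.float64(-4.253322512952896), np.float64(0.023578786447572084))
dot (np.float64(44.206654188541805), np.float64(0.040334727165651986)) jarline (np.float64(-24.392923028098192), np.float64(0.045206545950542285)) (np.float64(-22.495404642461654), np.float64(0.04278166209226941))
capline (np.float64(-5.232431688134811), np.float64(0.021988307453364435)) (np.float64(-4.015655591897777), np.float64(0.023499783663481787))
capdir -0.5386951142076342 side -6.836693896617126
blue [0.55965751 0.10705706]
```

{"name": "move_arm", "arguments": {
  "targets": [
    {"translation":[30,28,0],"turn":[0,0,0],"claw":0},
    {"translation":[30,28,0],"turn":[0,0,0],"claw":0},
    {"translation":[30,28,0],"turn":[0,0,0],"claw":0},
    {"translation":[30,28,0],"turn":[0,0,0],"claw":0},
    {"translation":[30,28,0],"turn":[0,0,0],"claw":0}
  ],
  "newtons": 20
}}

```text
time: 0.6
ee_pos: [0.3595, -0.3404, 0.2455]
orientation: [0.979, 0.203, -0.0, -0.0]
force: [-0.3, -0.3, -0.1]
gripper_width: 0.0919
grip_force: 0.0
```

{"name": "move_arm", "arguments": {
  "targets": [
    {"translation":[30,28,0],"turn":[0,0,0],"claw":0},
    {"translation":[30,28,0],"turn":[0,0,0],"claw":0},
    {"translation":[30,28,0],"turn":[0,0,0],"claw":0},
    {"translation":[30,28,0],"turn":[0,0,0],"claw":0},
    {"translation":[28,27,0],"turn":[0,0,0],"claw":0}
  ]
}}

```text
time: 1.1
ee_pos: [0.5077, -0.2012, 0.2454]
orientation: [0.979, 0.203, -0.0, -0.0]
force: [-0.5, -0.7, -0.3]
gripper_width: 0.0917
grip_force: 0.0
```

{"name": "move_arm", "arguments": {
  "targets": [
    {"translation":[0,0,0],"turn":[0,0,0],"claw":0},
    {"translation":[0,0,0],"turn":[0,0,0],"claw":0}
  ]
}}

```text
time: 1.3
ee_pos: [0.5067, -0.2021, 0.2452]
orientation: [0.979, 0.204, -0.001, -0.0]
force: [-0.4, -0.9, 0.1]
gripper_width: 0.0917
grip_force: 0.0
```

{"name": "move_arm", "arguments": {
  "targets": [
    {"translation":[0,0,-30],"turn":[0,0,0],"claw":0},
    {"translation":[0,0,-30],"turn":[0,0,0],"claw":0},
    {"translation":[0,0,-20],"turn":[0,0,0],"claw":0},
    {"translation":[0,0,-7],"turn":[0,0,0],"claw":0},
    {"translation":[0,0,0],"turn":[0,0,0],"claw":0}
  ]
}}

```text
time: 1.8
ee_pos: [0.5057, -0.2035, 0.1582]
orientation: [0.979, 0.202, -0.001, -0.001]
force: [0.2, -0.4, -0.3]
gripper_width: 0.0923
grip_force: 0.0
```

```bash
python3 - <<'E'
from h import *; from station import imaging
w=imaging.get_image('wrist'); cv2.imwrite('pics/c.png',w['color'][:,:,::-1])
t=imaging.get_image('side'); cv2.imwrite('pics/d.png',crop(t,312,300,75,4))
E
```

```text
(no output)
```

View pics/c.png

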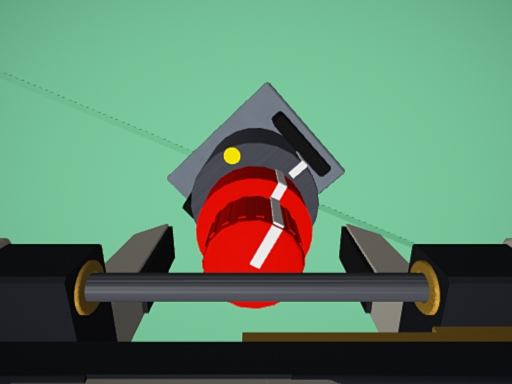

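View pics/d.png

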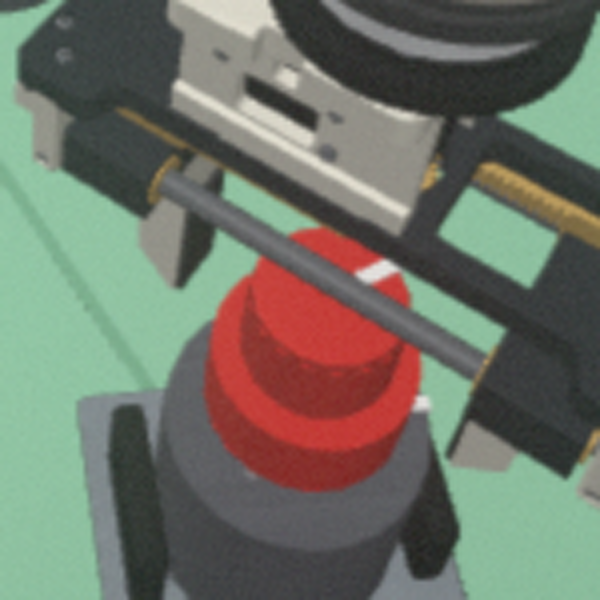

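The wrist view shows the grip centred between the open fingers near x≈255, with the dot at (232,156) and the jar line at (298,168). The side view shows the pads straddling the grip, above the skirt. I'll close now.

{"name": "move_arm", "arguments": {
  "targets": [
    {"translation":[0,0,0],"turn":[0,0,0],"claw":255},
    {"translation":[0,0,0],"turn":[0,0,0],"claw":255},
    {"translation":[0,0,0],"turn":[0,0,0],"claw":255},
    {"translation":[0,0,0],"turn":[0,0,0],"claw":255},
    {"translation":[0,0,0],"turn":[0,0,0],"claw":255}
  ],
  "newtons": 15
}}

```text
time: 2.4
ee_pos: [0.5068, -0.2027, 0.1589]
orientation: [0.979, 0.203, 0.0, 0.0]
force: [0.3, 0.6, 0.0]
gripper_width: 0.0562
grip_force: 0.0
```

{"name": "move_arm", "arguments": {
  "targets": [
    {"translation":[0,0,0],"turn":[0,0,0],"claw":255},
    {"translation":[0,0,0],"turn":[0,0,0],"claw":255},
    {"translation":[0,0,0],"turn":[0,0,0],"claw":255}
  ]
}}

```text
time: 2.7
ee_pos: [0.5067, -0.2026, 0.1587]
orientation: [0.979, 0.203, -0.0, -0.0]
force: [-0.6, 0.8, 1.3]
gripper_width: 0.0476
grip_force: 15.0
```

{"name": "move_arm", "arguments": {
  "targets": [
    {"translation":[0,0,0],"turn":[0,0,0.09],"claw":255},
    {"translation":[0,0,0],"turn":[0,0,0.09],"claw":255},
    {"translation":[0,0,0],"turn":[0,0,0.09],"claw":255},
    {"translation":[0,0,0],"turn":[0,0,0.09],"claw":255},
    {"translation":[0,0,0],"turn":[0,0,0.09],"claw":255}
  ]
}}

```text
time: 3.2
ee_pos: [0.5068, -0.203, 0.1587]
orientation: [0.908, 0.418, 0.0, 0.0]
force: [-0.1, -0.4, -0.4]
gripper_width: 0.0475
grip_force: 15.0
```

{"name": "move_arm", "arguments": {
  "targets": [
    {"translation":[0,0,0],"turn":[0,0,0.09],"claw":255},
    {"translation":[0,0,0],"turn":[0,0,0.09],"claw":255},
    {"translation":[0,0,0],"turn":[0,0,0.09],"claw":255},
    {"translation":[0,0,0],"turn":[0,0,0.09],"claw":255},
    {"translation":[0,0,0],"turn":[0,0,0.04],"claw":255}
  ]
}}

```text
time: 3.7
ee_pos: [0.5065, -0.2027, 0.1584]
orientation: [0.807, 0.59, -0.0, -0.0]
force: [0.2, -1.0, -2.2]
gripper_width: 0.0476
grip_force: 15.0
```

```bash
python3 - <<'E'
from h import *; from station import imaging,readout
w=imaging.get_image('wrist'); cv2.imwrite('pics/e.png',w['color'][:,:,::-1])
s=readout.observe(); print(s['force'],s['ft_torque'],s['ee_pos'],s['q'])
E
```

```text
[ 0.03379442 -0.16526946 -1.89246726] [ 0.07236583 -0.09827846  0.03253852] [ 0.50653025 -0.20270872  0.15838554] [-5.21120232e-01  4.63531109e-01  1.59261175e+00 -9.25317405e-05
  1.08605737e+00 -2.12932293e-01]
```

View pics/e.png

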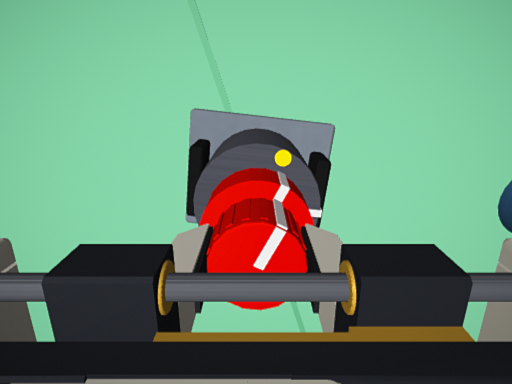

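The cap turned with the gripper, and its line (283,185) now points at the yellow dot (283,158). The −2 N in z suggests the cap's weight hangs in the gripper, so I'll lower it.

{"name": "move_arm", "arguments": {
  "targets": [
    {"translation":[0,0,-2],"turn":[0,0,0],"claw":255},
    {"translation":[0,0,-2],"turn":[0,0,0],"claw":255},
    {"translation":[0,0,0],"turn":[0,0,0],"claw":255}
  ]
}}

```text
time: 4.05
ee_pos: [0.5065, -0.2026, 0.1542]
orientation: [0.809, 0.588, -0.0, -0.0]
force: [-0.1, -0.0, -1.8]
gripper_width: 0.0475
grip_force: 15.0
```

{"name": "move_arm", "arguments": {
  "targets": [
    {"translation":[0,0,-2],"turn":[0,0,0],"claw":255},
    {"translation":[0,0,-2],"turn":[0,0,0],"claw":255},
    {"translation":[0,0,0],"turn":[0,0,0],"claw":255}
  ]
}}

```text
time: 4.35
ee_pos: [0.5066, -0.2027, 0.1504]
orientation: [0.808, 0.589, -0.0, -0.0]
force: [-0.4, 0.9, -1.8]
gripper_width: 0.0479
grip_force: 15.0
```

{"name": "move_arm", "arguments": {
  "targets": [
    {"translation":[0,0,-2],"turn":[0,0,0],"claw":255},
    {"translation":[0,0,0],"turn":[0,0,0],"claw":255}
  ]
}}

```text
time: 4.55
ee_pos: [0.5068, -0.2028, 0.1488]
orientation: [0.808, 0.589, 0.0, 0.0]
force: [0.3, -0.0, -1.9]
gripper_width: 0.0478
grip_force: 15.0
```

{"name": "move_arm", "arguments": {
  "targets": [
    {"translation":[0,0,-1],"turn":[0,0,0],"claw":255},
    {"translation":[0,0,0],"turn":[0,0,0],"claw":255}
  ]
}}

```text
time: 4.75
ee_pos: [0.5068, -0.2028, 0.1487]
orientation: [0.808, 0.589, 0.0, 0.0]
force: [-2.4, 1.0, 5.4]
gripper_width: 0.0478
grip_force: 15.0
```

Contact came at a 10 mm drop, so the cap is seated. Next I'll turn it clockwise.

{"name": "move_arm", "arguments": {
  "targets": [
    {"translation":[0,0,0.5],"turn":[0,0,-0.09],"claw":255},
    {"translation":[0,0,0],"turn":[0,0,-0.09],"claw":255},
    {"translation":[0,0,0],"turn":[0,0,-0.09],"claw":255},
    {"translation":[0,0,0],"turn":[0,0,-0.09],"claw":255},
    {"translation":[0,0,0],"turn":[0,0,-0.09],"claw":255}
  ],
  "newtons": 20
}}

```text
time: 5.25
ee_pos: [0.5073, -0.2028, 0.1487]
orientation: [0.92, 0.392, 0.001, 0.001]
force: [1.0, 0.4, 1.6]
gripper_width: 0.0477
grip_force: 20.0
```

{"name": "move_arm", "arguments": {
  "targets": [
    {"translation":[0,0,0],"turn":[0,0,-0.09],"claw":255},
    {"translation":[0,0,0],"turn":[0,0,-0.09],"claw":255},
    {"translation":[0,0,0],"turn":[0,0,-0.09],"claw":255},
    {"translation":[0,0,0],"turn":[0,0,-0.09],"claw":255},
    {"translation":[0,0,0],"turn":[0,0,-0.09],"claw":255}
  ]
}}

```text
time: 5.75
ee_pos: [0.5073, -0.203, 0.1487]
orientation: [0.984, 0.177, 0.001, 0.001]
force: [0.7, 0.2, 0.9]
gripper_width: 0.0476
grip_force: 20.0
```

{"name": "move_arm", "arguments": {
  "targets": [
    {"translation":[0,0,0],"turn":[0,0,-0.08],"claw":255},
    {"translation":[0,0,0],"turn":[0,0,-0.08],"claw":255},
    {"translation":[0,0,0],"turn":[0,0,-0.08],"claw":255},
    {"translation":[0,0,0],"turn":[0,0,0],"claw":255}
  ]
}}

```text
time: 6.15
ee_pos: [0.5072, -0.203, 0.1487]
orientation: [0.998, 0.059, 0.001, 0.0]
force: [0.9, -1.0, 1.4]
gripper_width: 0.0474
grip_force: 20.0
```

```bash
python3 - <<'E'
from h import *; from station import imaging,readout
w=imaging.get_image('wrist'); cv2.imwrite('pics/f.png',w['color'][:,:,::-1])
s=readout.observe(); print(s['force'],s['ft_torque'],s['ee_pos'],s['q'])
E
```

```text
[ 0.49749573 -0.67309385  1.98646583] [-0.1068454  -0.0987474  -0.02431998] [ 0.50710703 -0.20297923  0.14870501] [-5.20979988e-01  4.74809809e-01  1.60411994e+00 -1.83043717e-04
  1.06124121e+00  9.29332088e-01]
```

View pics/f.png

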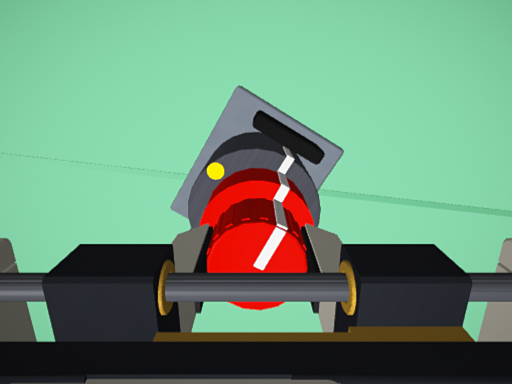

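The cap line (281,190) is almost in line with the jar line (288,158), and there is no stop torque yet. I'll continue in small steps.

{"name": "move_arm", "arguments": {
  "targets": [
    {"translation":[0,0,0],"turn":[0,0,-0.03],"claw":255},
    {"translation":[0,0,0],"turn":[0,0,-0.03],"claw":255},
    {"translation":[0,0,0],"turn":[0,0,0],"claw":255}
  ]
}}

```text
time: 6.5
ee_pos: [0.5068, -0.2029, 0.1487]
orientation: [1.0, 0.03, 0.0, 0.0]
force: [-1.7, -0.6, 3.8]
gripper_width: 0.0476
grip_force: 20.0
```

```bash
python3 -c "
from station import readout
s=readout.observe(); print(s['force'],s['ft_torque'],s['orientation'],s['q'][5])"
```

```text
[-1.74213386 -0.64591115  3.8046372 ] [0.00349854 0.10486935 0.15292329] [9.99538190e-01 3.03850395e-02 2.13665327e-04 3.31102660e-04] 0.9892240182875286
```

{"name": "move_arm", "arguments": {
  "targets": [
    {"translation":[0,0,0],"turn":[0,0,-0.03],"claw":255},
    {"translation":[0,0,0],"turn":[0,0,-0.03],"claw":255},
    {"translation":[0,0,0],"turn":[0,0,0],"claw":255}
  ]
}}

```text
time: 6.8
ee_pos: [0.5066, -0.2027, 0.1486]
orientation: [1.0, 0.001, -0.0, 0.0]
force: [-1.1, 0.1, 5.1]
gripper_width: 0.0474
grip_force: 20.0
```

```bash
python3 -c "
from station import readout
s=readout.observe(); print(s['force'],s['ft_torque'],s['orientation'],s['q'][5])"
```

```text
[-1.12553088  0.0628341   5.13125046] [0.1391182  0.30986251 0.51316646] [ 9.99999683e-01  7.65911975e-04 -9.67118255e-05  1.94241915e-04] 1.0487037636214882
```

The torque rose to 0.5 N·m, so the cap is at the stop. I'll release and lift away.

{"name": "move_arm", "arguments": {
  "targets": [
    {"translation":[0,0,0],"turn":[0,0,0],"claw":0},
    {"translation":[0,0,0],"turn":[0,0,0],"claw":0},
    {"translation":[0,0,0],"turn":[0,0,0],"claw":0},
    {"translation":[0,0,0],"turn":[0,0,0],"claw":0},
    {"translation":[0,0,0],"turn":[0,0,0],"claw":0}
  ]
}}

```text
time: 7.3
ee_pos: [0.5067, -0.2027, 0.1481]
orientation: [1.0, -0.001, -0.0, -0.0]
force: [0.1, 0.0, -0.4]
gripper_width: 0.0826
grip_force: 0.0
```

{"name": "move_arm", "arguments": {
  "targets": [
    {"translation":[0,0,10],"turn":[0,0,0],"claw":0},
    {"translation":[0,0,25],"turn":[0,0,0],"claw":0},
    {"translation":[0,0,30],"turn":[0,0,0],"claw":0},
    {"translation":[0,0,30],"turn":[0,0,0],"claw":0},
    {"translation":[0,0,0],"turn":[0,0,0],"claw":0}
  ]
}}

```text
time: 7.8
ee_pos: [0.5086, -0.2037, 0.2484]
orientation: [1.0, -0.001, 0.004, 0.002]
force: [0.3, -0.2, -0.2]
gripper_width: 0.0916
grip_force: 0.0
```

{"name": "move_arm", "arguments": {
  "targets": [
    {"translation":[-30,-40,0],"turn":[0,0,0],"claw":0},
    {"translation":[-30,-40,0],"turn":[0,0,0],"claw":0},
    {"translation":[-30,-40,0],"turn":[0,0,0],"claw":0},
    {"translation":[-30,-40,0],"turn":[0,0,0],"claw":0},
    {"translation":[0,0,0],"turn":[0,0,0],"claw":0}
  ]
}}

```text
time: 8.3
ee_pos: [0.3831, -0.367, 0.243]
orientation: [1.0, -0.004, -0.001, 0.001]
force: [0.1, 0.1, -0.5]
gripper_width: 0.0918
grip_force: 0.0
```

```bash
python3 - <<'E'
from h import *; from station import imaging,readout
t=imaging.get_image('top');s=imaging.get_image('side')
cv2.imwrite('pics/g.png',np.hstack([crop(t,390,212,40,5),crop(s,312,320,50,4)]))
h=cv2.cvtColor(t['color'],cv2.COLOR_RGB2HSV)
print(np.argwhere((h[...,1]<60)&(h[...,2]>120)&(np.arange(512)[None]>340)&(np.arange(384)[:,None]>150)).tolist()[::3])
E
```

```text
[[192, 391], [193, 392], [196, 401], [196, 404], [197, 403], [198, 403], [199, 402], [200, 401], [201, 400], [202, 400], [203, 399], [203, 402], [204, 401], [205, 401], [206, 400], [207, 399], [208, 398]]
```

View pics/g.png

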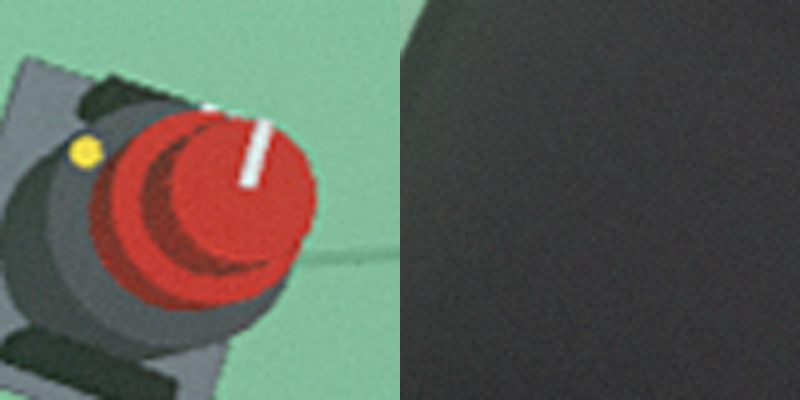

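The cap now sits lower, and its line has turned about 19–20° clockwise from its starting direction to about −24°. The jar's line is at about −25°, so the two meet. The arm is clear.

```bash
python3 -c "
from station import sign_off
print(sign_off())"
```

```text
the job is handed in; nothing more can be done
None
```

The red cap was turned back until it dropped 10 mm into the thread start, then screwed clockwise to its stop with the white lines meeting within about 1° by camera; it was released, the blue jar was never approached, and the job was handed in after about 8.5 s.

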